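# Clip the handset into its charging cradle and start the charge

## Robot

A 7-joint arm with a two-finger parallel gripper is mounted at the origin on a cart in front of the work surface, level with it; the furniture and walls round the work are solid. World frame = base frame: x ahead of the robot, y to its left, z up, the work surface at z = 0. Lengths are in m, angles in rad, forces in N, time in s.
With the tool pointing down it reaches from about 0.4 to 0.85 m from the base axis. Payload 10.4 kg.
Tool frame: the origin (TCP) lies midway between the tips of the shut fingers; the grasp point (between the pads) lies 19 mm behind it (manip.hold_point_z is the distance from the TCP to the grasp point, in m); z points along the fingers, y is the line along which they close (so a half turn about z gives the same grasp; the last joint's range is limited). The gripper opens to 85 mm and grips with 20 to 120 N. Pads are 22 mm wide; open, the fingers measure 114 mm over their backs; the gripper's body (76 mm by 85 mm) begins 54 mm behind the grasp point. The pads swing forward as they close: fully open they stand 13 mm farther back than shut.
Start: joints at [1.198, 0.332, -0.065, 1.46, 0.022, 1.35, -0.088], TCP at [0.214, -0.587, 0.231] pointing down, gripper open.
Joint ranges: [-2.6, 2.6], [-0.5, 2.12], [-1.47, 1.34], [0.16, 2.42], [-1.27, 4.41], [0.06, 2.06], [-2.6, 2.6]. Speed limits (rad/s): [2.22, 2.22, 2.79, 2.79, 3.14, 3.14, 3.14].

## Interface

Orientations are given as a unit quaternion [x, y, z, w].
In Python, from workcell import manip, eyes, job gives the robot as it stands.
- The arm moves only by the shell command python3 -m crank 'ROWS' [FORCE]. ROWS is JSON, a list that holds one entry, the list of rows, each a list of 7 numbers: the finger opening in cm, from 0 to 8.54, then the shift along the world's x, y, z in cm, then the turn, a rotation vector about the world's x, y, z in degrees. In form: [[[hand, x, y, z, ax, ay, az], ...]]. A call has 1 to 20 rows; each row shifts and turns the commanded pose from where the row before left it; what a row does not reach is not made up. A row lasts 1/8 s, in which the tool goes at most 62.5 mm and 10.7 degrees, less where a joint would pass 70% of its speed; a pose out of reach is approached as far as the arm can. A call with a gripper value outside its range is refused whole. The fingers move at their own pace and stop on an object; FORCE is the grip in N (left out, the last holds). Time passes only in rows, so rows that do not move let the fingers close. It gives the time, the measured TCP pose, the force, the opening and the grip force at its end, in the units of the state.
- manip.get_obs(): the state, without advancing time (a new reading comes with each control period).
- eyes.camera(name): name is "scene" or "top" or "wrist"; returns (picture, depth): 400x640x3 uint8, red, green, blue; 400x640 float32, m along the optical axis (not along the pixel's ray), 0 where there is no reading.
- eyes.camera_params(name): a dict with "fx", "fy", "cx", "cy" (pixels), "world_from_camera" (4x4, takes a point from camera to world coordinates); the wrist camera has in their place "hand_eye" (4x4, takes a point from camera to tool coordinates, whose origin is the TCP and whose axes are the flange's). Camera axes: x right, y down, z forward; pixel columns grow to the right and rows downward; lengths in m; the calibration is good to about 2 mm. A picture is of the moment at which its call begins: read the wrist's pose just before it. camera_params takes no time and is no camera call.
- job.hand_in(): hands the job in; it is judged then, once.
The state is a dict: "clock": time; "joint_pos": joint angles; "joint_velocities": joint speeds; "tau": joint torques, N m; "position": TCP position; "ee_rot": TCP orientation; "ft_force": force on the tool from outside, world axes, zero at the start; "torque": the same for the moment, N m; "grip_width": opening from 0.0 (shut) to 1.0 (fully open); "grasp_force": force on a finger pad.
Only numpy, scipy, OpenCV 4.12 (cv2) and the standard library are available. Lean on these libraries where they do the work, as an engineer would, in place of code of your own. Each camera call takes 0.05 s, during which the arm holds its last target. There are 200 camera calls.

## Task

Put the handset back in its charging cradle: with its broad head towards the key block and its grip band midway between the two spring clips, push it straight down until both clips snap over it and it sits level, fully home. Then start the charge by pressing the cradle's keys all the way down one at a time, first the round key, then the long bar key, letting each come up again. Do not touch the keys before the handset is clipped in, and leave the plaster carton, tape roll and timer where they are.

Things in the scene. Friction and masses are not known exactly. Their poses are not given: they have to be found in the camera images.
- handset_center (a point): Centre of the grip band of the loose white handset, half-way up (12 mm above its underside): grasp here. The handset is 174 mm long along its y axis, 24 mm thick, about 0.16 kg, z up, lying flat on the table at the start. Barrel 40 mm wide along x with half-round sides, from y = -80 to +66 mm of this point; grey flat-sided grip band, also 40 mm wide, at y = -28 to +28 mm.
- handset_head (a point): Centre, half-way up, of the handset's broad box-shaped head, 80 mm from handset_center along the handset's +y axis; the head is 56 mm wide along x and fills y = +66 to +94 mm of handset_center.
- cradle: White charging cradle fixed to the table, 104 mm wide (x), 262 mm long (y = -88 to +174 mm); origin on the table under the middle between its two clips. Base plate 10 mm high, and nothing else at y = -37 to +37 mm: room there for fingers that hold the grip band. Spring clips at y = -50 and +50 mm. Key block at y = +106 to +172 mm, top at z = 42 mm, with the keys on it.
- cradle_seat (a point): Where handset_center is when fully home: 58 mm above the table, midway between the clips, axes parallel to the cradle's; the head (+y) points along the cradle's +y. Coming down, the barrel meets the rollers about 18 mm above this; the push grows to about 8 to 12 N for both clips together, and from 8 mm above this the rollers snap over it, the force drops and they draw it down on to the pillars.
- clip_plain (a point): Middle of the spring clip away from the key block, between its rollers, 66.5 mm above the table. A clip is 26 mm long (y): a seat pillar 34 mm wide, top 46 mm above the table, and at x = +-22 mm two grey rollers of 10 mm diameter along y, on sprung jaws that give way outward. The rollers leave 34 mm for the 40 mm barrel. Jaws reach out to x = +-34 mm, their housings to +-43 mm (33 mm high).
- clip_keys (a point): Middle of the spring clip next to the key block, between its rollers, 66.5 mm above the table; same as the other clip, 100 mm from it along the cradle's +y.
- key_round_top (a point): Centre of the top of the round key (26 mm diameter, grey), at x = -27, y = +139 mm of the cradle, 52 mm above the table when up. It moves straight down 6 mm against a spring (1.7 N at the start, 5 N fully down) and comes up by itself.
- key_bar_top (a point): Centre of the top of the long bar key (18 mm along x by 44 mm along y of the cradle, grey), at x = +27, y = +139 mm of the cradle, 52 mm above the table when up; same travel and spring as the round key.
- key_round (a joint): Travel of the round key: 0 up, 0.006 m fully down.
- key_bar (a joint): Travel of the long bar key: 0 up, 0.006 m fully down.
- plaster_box: Bystander: small carton of plasters, 36x91x52 mm, origin at the centre of its underside; must stay where it is.
- tape_roll: Bystander: roll of white tape lying flat, 58 mm diameter, 26 mm high, origin at the centre of its underside; must stay where it is.
- timer: Bystander: white wedge-shaped desk timer, 38x72x52 mm, origin at the centre of its underside; must stay where it is.

How it is judged:
On the way, in this order (a step that is already met when the one before it is completed fails the run):
1. the handset is snapped home in both clips, head towards the key block (x of handset_center in the frame of cradle_seat between -0.004 and 0.004 m and y of handset_center in the frame of cradle_seat between -0.012 and 0.012 m and z of handset_center in the frame of cradle_seat between -0.004 and 0.004 m and angle between handset_center's own z axis and vertical below 0.08 rad and angle between the y axis of handset_center and the y axis of cradle_seat, either way round below 0.08 rad and y of handset_head in the frame of cradle_seat above 0.05 m), for 0.2 s.
2. the round key is pressed down (all of step 1 and value of joint key_round above 0.004 m), for 0.05 s.
3. then, the round key being up again, the long bar key is pressed down (all of step 1 and value of joint key_bar above 0.004 m and value of joint key_round below 0.0015 m), for 0.05 s.
At the end, for the whole second after the job is handed in: The handset rests clipped in the cradle: its centre within 4 mm in height and across, and 12 mm along, of cradle_seat, level and in line within 0.08 rad, its head on the key block's side; both keys are up again (within 1.5 mm) (all of step 1 and value of joint each of key_round, key_bar below 0.0015 m and linear speed of handset below 0.01 m/s); the robot touches nothing.
It fails at once if a key is pressed before the handset is clipped in (not (x of handset_center in the frame of cradle_seat between -0.004 and 0.004 m and y of handset_center in the frame of cradle_seat between -0.012 and 0.012 m and z of handset_center in the frame of cradle_seat between -0.004 and 0.004 m and angle between handset_center's own z axis and vertical below 0.08 rad and angle between the y axis of handset_center and the y axis of cradle_seat, either way round below 0.08 rad and y of handset_head in the frame of cradle_seat above 0.05 m) and value of joint any of key_round, key_bar above 0.003 m).
It fails at once if both keys are pressed at once (value of joint each of key_round, key_bar above 0.003 m).
It fails at once if a bystander is moved by more than 30 mm (distance of any of plaster_box, tape_roll, timer from where it was at the start of the episode above 0.03 m).
It also fails if it takes over 61 s, if anything falls off the work surface, if the arm or the gripper's body presses on something with over 40 N, if the wrist force passes 120 N, or if a joint passes its speed limit or range.

## Working session

There is one attempt and no reset: what is moved stays moved. The work goes in short steps, Python scripts to look and compute and a shell command to move; the robot and the scene stay as the last step left them, time stands still between calls to the robot, and variables do not carry over. Pictures are saved under pics/ and viewed, at most 10 in all, crops included, and the job is handed in when it is done.

```bash
ls; mkdir -p pics; python3 - <<'E'
from workcell import manip,eyes
import cv2,numpy as np
o=manip.get_obs();print(o['clock'],o['position'],o['ee_rot'],o['grip_width'],manip.hold_point_z)
for n in("top","scene"):
    p,d=eyes.camera(n);cv2.imwrite(f'pics/{n}0.png',p[:,:,::-1]);np.save(f'pics/{n}0.npy',d)
    c=eyes.camera_params(n);print(n,c)
E
```

```text
pics
0.0 [ 0.21407255 -0.58678744  0.23052458] [ 9.84743534e-01  1.74010531e-01 -1.50005788e-04 -6.96803609e-04] 1.0022788380758825 0.0187
top {'fx': 400.6451470204386, 'fy': 400.6451470204386, 'cx': 315.70425209236345, 'cy': 199.97866335089182, 'world_from_camera': array([[-1.07870633e-02, -9.82300925e-01,  1.86998750e-01,
         3.83310618e-01],
       [-9.99941296e-01,  1.04057039e-02, -3.02086271e-03,
        -7.10937997e-02],
       [ 1.02154262e-03, -1.87020359e-01, -9.82355507e-01,
         1.11326551e+00],
       [ 0.00000000e+00,  0.00000000e+00,  0.00000000e+00,
         1.00000000e+00]])}
scene {'fx': 447.74169244408483, 'fy': 447.74169244408483, 'cx': 319.4277071665399, 'cy': 199.75083835841295, 'world_from_camera': array([[ 0.90886183, -0.2841956 ,  0.30529171,  0.28795869],
       [-0.41691465, -0.64065521,  0.64478142, -0.74392982],
       [ 0.01234268, -0.71329781, -0.70075238,  0.7806472 ],
       [ 0.        ,  0.        ,  0.        ,  1.        ]])}
```

View pics/top0.png

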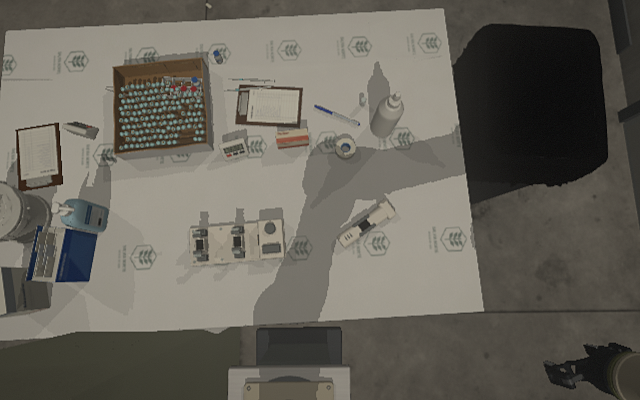

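The top view shows the cradle with clips at about (200,245) and (238,242) and its keys at about (270,240). The handset is near (367,223), with its head towards the upper right (383,210). The bystanders, at about (235,148), (292,138) and (345,147), are clear of the work.

```bash
cat > h.py <<'E'
import numpy as np,cv2
from workcell import manip,eyes
from scipy.spatial.transform import Rotation as R
def cloud(d,c,T=None):
    T=c["world_from_camera"] if T is None else T
    v,u=np.mgrid[:d.shape[0],:d.shape[1]]
    P=np.stack([(u-c['cx'])/c['fx']*d,(v-c['cy'])/c['fy']*d,d],-1)
    W=P@T[:3,:3].T+T[:3,3]; W[d<=0]=np.nan; return W
E
python3 - <<'E'
from h import *
d=np.load('pics/top0.npy');W=cloud(d,eyes.camera_params('top'))
p=cv2.imread('pics/top0.png')
def rect(box,lo,hi,name):
    a,b,c,e=box;w=W[b:e,a:c].reshape(-1,3);m=(w[:,2]>lo)&(w[:,2]<hi)
    q=w[m];r=cv2.minAreaRect((q[:,:2]*1000).astype(np.float32));print(name,m.sum(),r,np.percentile(q[:,2],[5,50,95]))
rect((325,185,410,255),.012,.06,'handset')
rect((180,210,295,275),.005,.09,'cradle')
rect((250,210,295,275),.035,.09,'keyblock')
rect((180,210,218,275),.045,.09,'clip plain')
rect((220,210,250,275),.045,.09,'clip keys')
for u,v in [(367,223),(383,210),(345,238),(220,245),(270,226),(271,248),(200,245),(238,242)]:print(u,v,W[v,u].round(4))
s=cv2.imread('pics/scene0.png')
a=cv2.resize(p[195:280,180:410],None,fx=3.4,fy=3.4,interpolation=cv2.INTER_CUBIC)
b=cv2.resize(s,(480,300));o=np.zeros((595,a.shape[1],3),np.uint8);o[:289]=a[:289];o[292:592,:480]=b
cv2.imwrite('pics/m1.png',o)
E
```

```text
handset 968 ((524.7521362304688, -211.66302490234375), (55.56285095214844, 174.71311950683594), 35.78993225097656) [0.01741425 0.02309038 0.02642638]
cradle 3610 ((496.1651306152344, 143.10769653320312), (157.96463012695312, 295.2323303222656), 9.074686050415039) [0.00732701 0.01377682 0.06748352]
keyblock 954 ((486.0126037597656, 49.57120132446289), (104.2350845336914, 68.54808807373047), 4.603541374206543) [0.03856182 0.04252242 0.05308267]
clip plain 216 ((471.1926574707031, 235.4542999267578), (66.47827911376953, 24.614187240600586), 4.551713943481445) [0.04556622 0.06512965 0.07291935]
clip keys 207 ((478.92449951171875, 136.6910858154297), (67.06934356689453, 26.366132736206055), 7.849599838256836) [0.04551951 0.0645686  0.07238194]
367 223 [ 0.5248 -0.214   0.0255]
383 210 [ 0.561  -0.26    0.0212]
345 238 [ 0.4846 -0.1529  0.0244]
220 245 [0.4704 0.1895 0.0097]
270 226 [0.5162 0.0483 0.0507]
271 248 [0.4578 0.045  0.0506]
200 245 [0.4681 0.2339 0.0464]
238 242 [0.4748 0.133  0.0479]
```

View pics/m1.png

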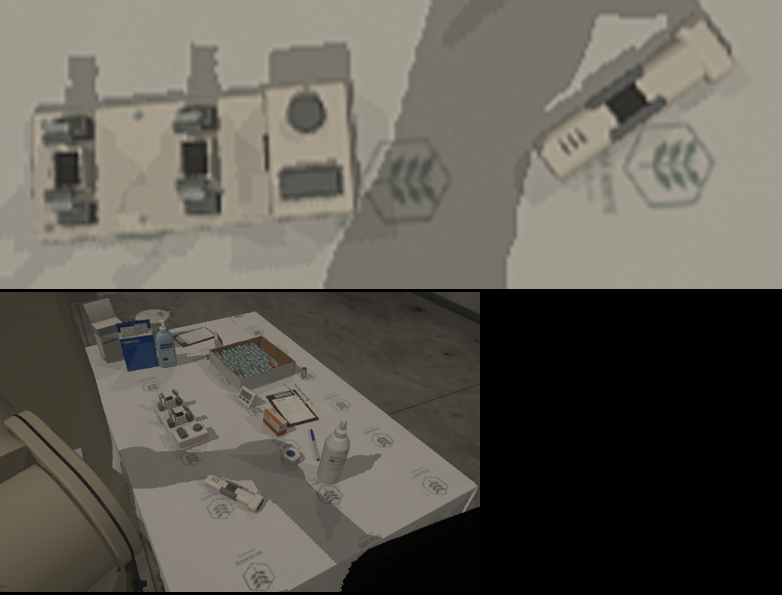

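Every measurement agrees with the given sizes:

| Item | Measured | Given |
|---|---|---|
| Handset | 55.6 x 174.7 mm | 56 x 174 mm |
| Clip spacing | 99 mm | 100 mm |
| Key block | 104 mm wide | 104 mm wide |

- **Handset:** centre about (0.521, -0.206), yaw about -144.2°.
- **Seat:** about (0.475, 0.187), yaw about -175.4°.
- **Tool:** needs to turn about +105.8°.

I'll move above the handset now.

```bash
python3 -m crank '[[[8.5,2.55,3.17,-0.5,0,0,8.8],[8.5,2.55,3.17,-0.5,0,0,8.8],[8.5,2.55,3.17,-0.5,0,0,8.8],[8.5,2.55,3.17,-0.5,0,0,8.8],[8.5,2.55,3.17,-0.5,0,0,8.8],[8.5,2.55,3.17,-0.5,0,0,8.8],[8.5,2.55,3.17,-0.5,0,0,8.8],[8.5,2.55,3.17,-0.5,0,0,8.8],[8.5,2.55,3.17,-0.5,0,0,8.8],[8.5,2.55,3.17,-0.5,0,0,8.8],[8.5,2.55,3.17,-0.5,0,0,8.8],[8.5,2.55,3.17,-0.5,0,0,8.8],[8.5,0,0,0,0,0,0],[8.5,0,0,0,0,0,0]]]' 40
cat >> h.py <<'E'
def wrist(name):
    o=manip.get_obs();T=np.eye(4);T[:3,:3]=R.from_quat(o['ee_rot']).as_matrix();T[:3,3]=o['position']
    p,d=eyes.camera('wrist');c=eyes.camera_params('wrist')
    cv2.imwrite(f'pics/{name}.png',p[:,:,::-1]);T=T@c['hand_eye'];return p,d,c,T,cloud(d,c,T)
def tooly():
    y=R.from_quat(manip.get_obs()['ee_rot']).as_matrix()[:,1];return np.degrees(np.arctan2(y[1],y[0]))
E
python3 - <<'E'
from h import *
p,d,c,T,W=wrist('w1');np.save('pics/w1.npy',W)
o=manip.get_obs();print(o['position'],tooly(),o['joint_pos'].__repr__())
w=W.reshape(-1,3);m=(w[:,2]>.014)&(w[:,2]<.04)&(np.hypot(w[:,0]-.525,w[:,1]+.212)<.1)
r=cv2.minAreaRect((w[m][:,:2]*1000).astype(np.float32));print(m.sum(),r)
E
```

```text
clock: 1.85
position: [0.5197, -0.2073, 0.171]
ee_rot: [0.457, 0.889, -0.0, -0.0]
ft_force: [-0.5, 0.3, -1.3]
grip_width: 1.002
grasp_force: 0.0
[ 0.51959032 -0.20783372  0.17115943] 35.50526407634004 array([ 0.78167148,  0.28241533, -0.56551192,  1.69176162,  0.16044503,
        1.21430416,  0.79747817])
5867 ((523.8442993164062, -210.39639282226562), (55.74821472167969, 172.64268493652344), 33.87813949584961)
```

View pics/w1.png

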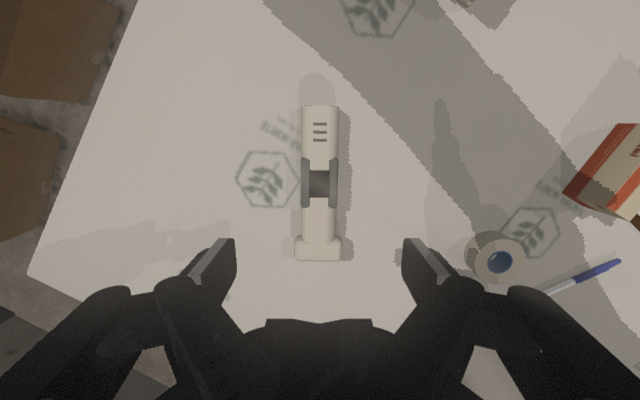

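The wrist view shows the handset upright in the picture: tail at (320,105), band centre at about (320,182), head at (319,250). It is in line with the fingers to about 1°. I'll locate the band centre and axis from this picture.

```bash
python3 - <<'E'
from h import *
W=np.load('pics/w1.npy')
print('band',np.nanmean(W[178:187,315:326],(0,1)))
e=[]
for v in range(112,236,6):
    r=W[v,280:360];k=r[r[:,2]>.012];e.append((k[0,:2]+k[-1,:2])/2)
e=np.array(e);vx,vy,x,y=cv2.fitLine((e*1000).astype(np.float32),cv2.DIST_HUBER,0,.01,.01).ravel();a=np.array([vx,vy]);q=np.array([x,y])
b=np.nanmean(W[178:187,315:326],(0,1))[:2]*1000
print('axis deg',np.degrees(np.arctan2(vy,vx)),'band on axis',q+a*((b-q)@a),'normal line',np.degrees(np.arctan2(vy,vx))+90)
E
```

```text
band [ 0.5189513  -0.20357282  0.02338822]
axis deg -54.92559 band on axis [ 517.9420562  -204.28145569] normal line 35.07441
```

```bash
python3 -m crank '[[[8.5,0,0.15,-3,0,0,0],[8.5,0,0.15,-4,0,0,0],[8.5,0,0,-4,0,0,0],[8.5,0,0,-3,0,0,0],[8.5,0,0,-1.7,0,0,0],[8.5,0,0,-0.9,0,0,0],[8.5,0,0,0,0,0,0],[8.5,0,0,0,0,0,0]]]' 60
```

```text
clock: 2.9
position: [0.5209, -0.2041, 0.0064]
ee_rot: [0.457, 0.89, 0.0, 0.001]
ft_force: [0.2, 0.6, -0.4]
grip_width: 0.994
grasp_force: 0.0
```

```bash
python3 -m crank '[[[8.5,-0.15,0,-0.3,0,0,0],[5,0,0,0,0,0,0],[3.5,0,0,0,0,0,0],[2,0,0,0,0,0,0],[2,0,0,0,0,0,0],[2,0,0,0,0,0,0],[2,0,0,0,0,0,0],[2,0,0,0,0,0,0]]]' 60
```

```text
clock: 3.9
position: [0.5191, -0.2038, 0.0028]
ee_rot: [0.457, 0.89, 0.0, 0.0]
ft_force: [-1.0, 0.2, 5.7]
grip_width: 0.453
grasp_force: 61.7
```

```bash
python3 -m crank '[[[2,0,0,1,0,0,0],[2,0,0,3,0,0,0],[2,0,0,4,0,0,0],[2,-0.4,3,4,0,0,-2.9],[2,-0.4,4,2,0,0,-4],[2,-0.4,4,0,0,0,-4],[2,-0.4,4,0,0,0,-4],[2,-0.4,4,0,0,0,-4],[2,-0.4,4,0,0,0,-4],[2,-0.5,4,0,0,0,-4],[2,-0.5,4,0,0,0,-4],[2,-0.5,4,0,0,0,0],[2,-0.5,2.5,0,0,0,0],[2,-0.4,1.6,0,0,0,0],[2,0,0,0,0,0,0],[2,0,0,0,0,0,0]]]'
python3 - <<'E'
from h import *
p,d,c,T,W=wrist('w2');np.save('pics/w2.npy',W);t,dt=eyes.camera('top');cv2.imwrite('pics/t2.png',t[:,:,::-1])
o=manip.get_obs();print(o['position'],tooly(),o['ft_force'])
cv2.imwrite('pics/m2.png',np.vstack([cv2.resize(p[:,:,::-1],(480,300)),cv2.resize(t[180:300,150:342,::-1],(480,300))]))
E
```

```text
clock: 5.9
position: [0.4711, 0.1859, 0.1422]
ee_rot: [0.678, 0.735, -0.0, 0.0]
ft_force: [0.3, -0.3, -1.6]
grip_width: 0.457
grasp_force: 60.7
[0.4710981  0.18592741 0.14225991] 4.636284522161918 [-0.54195497  0.03387531 -1.90210982]
```

View pics/m2.png

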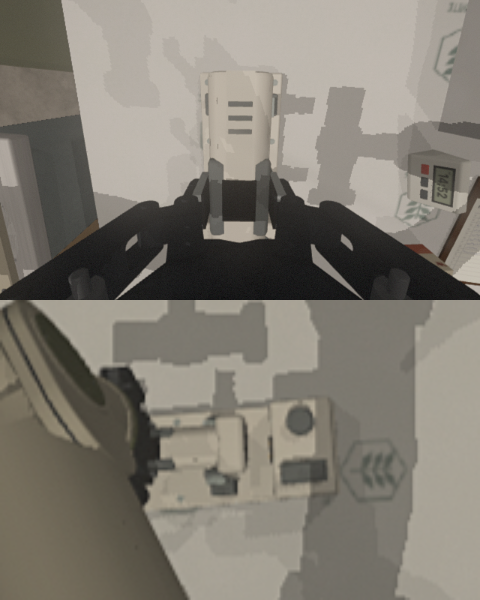

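The handset is held straight, with its head on the key block's side. The plain clip's jaws show on both sides of the tail. I'll measure the handset against the cradle in this one wrist picture, so calibration errors cancel.

```bash
python3 - <<'E'
from h import *
W=np.load('pics/w2.npy');w=W.reshape(-1,3)
a=np.radians(4.6363);lx=np.array([np.cos(a),np.sin(a)]);ly=np.array([np.sin(a),-np.cos(a)]) # lateral, head dir
tcp=np.array([.4711,.1859])
L=(w[:,:2]-tcp)@lx*1000;A=(w[:,:2]-tcp)@ly*1000;z=w[:,2]*1000
ok=np.isfinite(z)&(abs(L)<90)&(A>-130)&(A<150)
for n,lo,hi in(("plate",4,14),("housing",22,36),("jaws",50,80),("handset",130,190)):
    m=ok&(z>lo)&(z<hi)
    for s in range(-110,-30,8):
        k=m&(A>=s)&(A<s+8)
        if k.sum()>15: print(n,s,k.sum(),np.percentile(L[k],[.5,99.5]).round(1),np.percentile(z[k],[5,95]).round(0))
k=ok&(z>130);print('handset tail end A',np.percentile(A[k],.3))
k=ok&(z>4)&(z<14);print('plate end A',np.percentile(A[k],.3))
k=ok&(z>20)&(z<80)&(A>-100);print('clip A',np.percentile(A[k],[1,99]))
E
```

```text
plate -94 50 [-48.8  52. ] [6. 9.]
plate -86 202 [-49.3  53.8] [ 8. 10.]
plate -78 195 [-49.9  53.1] [ 8. 11.]
plate -70 179 [-49.3  53.8] [ 8. 10.]
plate -62 80 [-49.5  52.9] [ 8. 10.]
plate -54 94 [-50.1  53.9] [ 7. 10.]
plate -46 79 [-49.3  53. ] [ 8. 10.]
plate -38 126 [-49.8  53.8] [ 7. 10.]
housing -62 90 [-41.2  44.2] [31. 33.]
housing -54 73 [-40.4  44.7] [31. 33.]
housing -46 63 [-40.9  44.5] [31. 33.]
jaws -62 26 [32.7 35.3] [68. 69.]
jaws -54 34 [32.8 35. ] [68. 70.]
jaws -46 28 [32.6 35.3] [67. 70.]
handset -78 1637 [-19.3  19.2] [157. 164.]
handset -70 1637 [-19.6  19.6] [157. 164.]
handset -62 1594 [-19.4  19.5] [157. 164.]
handset -54 1515 [-19.9  19.4] [157. 164.]
handset -46 1431 [-19.4  19.2] [157. 164.]
handset -38 1360 [-19.9  19. ] [157. 163.]
handset tail end A -76.45369777776688
plate end A -87.63982298617793
clip A [-62.18128651 129.65926346]
```

The cradle's midline is 1.9 mm to the side of the handset's, they are parallel, and the handset is about 1.5 mm too far along. I'll correct that and come down to just above the rollers.

```bash
python3 -m crank '[[[2,0.18,0.16,-1,0,0,0],[2,0,0,-2,0,0,0],[2,0,0,-2,0,0,0],[2,0,0,-1.2,0,0,0],[2,0,0,0,0,0,0],[2,0,0,0,0,0,0]]]' 80
python3 - <<'E'
from h import *
t,dt=eyes.camera('top');print(manip.get_obs()['position'],tooly())
p,d,c,T,W=wrist('w3');w=W.reshape(-1,3)
o=manip.get_obs();a=np.radians(tooly());lx=np.array([np.cos(a),np.sin(a)]);ly=np.array([np.sin(a),-np.cos(a)])
q=w[:,:2]-o['position'][:2];L=q@lx*1000;A=q@ly*1000;z=w[:,2]*1000
for n,lo,hi in(("plate",4,14),("housing",22,36),("handset",85,115)):
    k=(abs(L)<90)&(A>-76)&(A<-40)&(z>lo)&(z<hi);print(n,np.percentile(L[k],[.5,99.5]).round(1))
E
```

```text
clock: 6.75
position: [0.4729, 0.189, 0.0808]
ee_rot: [0.677, 0.736, 0.0, 0.0]
ft_force: [0.6, 0.4, -1.4]
grip_width: 0.446
grasp_force: 86.3
[0.47300341 0.18903494 0.08101738] 4.7390386813837315
plate [-51.8  51.6]
housing [-43.   42.7]
handset [-19.5  19.5]
```

Centred to 0.1 mm, so I'm pushing down now.

```bash
python3 -m crank '[[[2,0,0,-0.6,0,0,0],[2,0,0,-0.5,0,0,0],[2,0,0,-0.4,0,0,0],[2,0,0,-0.4,0,0,0],[2,0,0,-0.4,0,0,0],[2,0,0,-0.3,0,0,0],[2,0,0,-0.3,0,0,0],[2,0,0,-0.2,0,0,0],[2,0,0,-0.2,0,0,0],[2,0,0,0,0,0,0],[2,0,0,0,0,0,0]]]'
```

```text
clock: 8.22
position: [0.4729, 0.1887, 0.0488]
ee_rot: [0.677, 0.736, -0.0, 0.001]
ft_force: [-6.2, -3.4, 21.9]
grip_width: 0.45
grasp_force: 89.3
```

The force rose to 22 N at the home height, so it is on the pillars. I'll release, rise and look.

```bash
python3 -m crank '[[[6,0,0,0,0,0,0],[6.5,0,0,0,0,0,0],[6.5,0,0,0,0,0,0],[6.5,0,0,0,0,0,0],[6.5,0,0,1,0,0,0],[6.5,0,0,3,0,0,0],[6.5,0,0,4,0,0,0],[6.5,0,0,4,0,0,0],[6.5,0,0,0,0,0,0],[6.5,0,0,0,0,0,0]]]'
python3 - <<'E'
from h import *
o=manip.get_obs();p,d,c,T,W=wrist('w4');np.save('pics/w4.npy',W);w=W.reshape(-1,3)
a=np.radians(tooly());lx=np.array([np.cos(a),np.sin(a)]);ly=np.array([np.sin(a),-np.cos(a)])
q=w[:,:2]-o['position'][:2];L=q@lx*1000;A=q@ly*1000;z=w[:,2]*1000
for s in range(-80,100,15):
    k=(abs(L)<8)&(A>s)&(A<s+15)&(z>40)
    if k.sum()>10:print(s,k.sum(),np.median(z[k]).round(1),np.percentile(z[k],95).round(1))
print(o['position'],tooly())
E
```

```text
clock: 9.48
position: [0.4723, 0.1887, 0.1672]
ee_rot: [0.677, 0.736, -0.0, 0.0]
ft_force: [0.2, 0.3, -0.0]
grip_width: 0.761
grasp_force: 0.0
-80 303 69.3 70.5
-65 341 69.5 70.8
-50 341 69.3 70.5
-35 452 69.7 269.3
-20 5640 255.3 264.4
-5 285 69.4 70.4
10 257 69.3 70.3
25 259 69.4 70.5
40 249 69.2 70.3
55 237 69.2 70.2
70 237 69.1 70.3
85 117 68.9 69.9
[0.47234486 0.18866231 0.16721328] 4.738745760078624
```

View pics/w4.png

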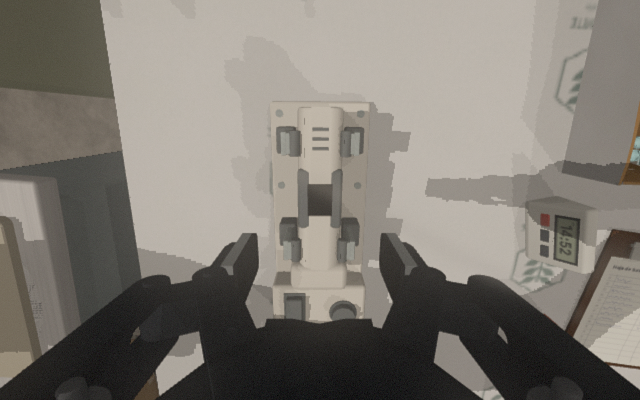

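The handset is home and level: its top is at 69–70 mm along its full length, and the band at (320,200) is between the clips at y = 140 and 240. Next is the round key at about (0.512, 0.052). I'll shut the fingers and hover over it.

```bash
python3 -m crank '[[[0,1,-3.4,0,0,0,0],[0,1,-3.4,0,0,0,0],[0,1,-3.4,0,0,0,0],[0,0.97,-3.4,-1,0,0,0],[0,0,0,-3,0,0,0],[0,0,0,-3,0,0,0],[0,0,0,-2.5,0,0,0],[0,0,0,-0.7,0,0,0],[0,0,0,0,0,0,0],[0,0,0,0,0,0,0]]]'
```

```text
clock: 10.78
position: [0.5128, 0.053, 0.0662]
ee_rot: [0.677, 0.736, 0.0, 0.0]
ft_force: [0.3, 0.5, -0.2]
grip_width: 0.002
grasp_force: 0.0
```

Now down past the end of the key's travel (46 mm), by about 20.5 mm in all.

```bash
python3 -m crank '[[[0,0,0,-1,0,0,0],[0,0,0,-0.4,0,0,0],[0,0,0,-0.3,0,0,0],[0,0,0,-0.2,0,0,0],[0,0,0,-0.15,0,0,0],[0,0,0,0,0,0,0],[0,0,0,0,0,0,0]]]'
```

```text
clock: 11.65
position: [0.5122, 0.0527, 0.0459]
ee_rot: [0.677, 0.736, -0.0, 0.0]
ft_force: [-7.6, -2.6, 17.7]
grip_width: -0.002
grasp_force: 8.9
```

The round key is fully down at 17.7 N. Next I rise, cross to the bar key and stop above it.

```bash
python3 -m crank '[[[0,0,0,1,0,0,0],[0,0,0,2,0,0,0],[0,0,0,0,0,0,0],[0,-2.7,-0.22,0,0,0,0],[0,-2.7,-0.22,0,0,0,0],[0,0,0,-0.9,0,0,0],[0,0,0,0,0,0,0],[0,0,0,0,0,0,0]]]'
```

```text
clock: 12.65
position: [0.4587, 0.0487, 0.0657]
ee_rot: [0.677, 0.736, 0.0, -0.0]
ft_force: [0.7, 0.7, 0.3]
grip_width: 0.001
grasp_force: 0.0
```

```bash
python3 -m crank '[[[0,0,0,-1,0,0,0],[0,0,0,-0.4,0,0,0],[0,0,0,-0.3,0,0,0],[0,0,0,-0.2,0,0,0],[0,0,0,-0.1,0,0,0],[0,0,0,0,0,0,0],[0,0,0,0,0,0,0]]]'
```

```text
clock: 13.52
position: [0.4581, 0.0484, 0.0461]
ee_rot: [0.677, 0.736, -0.0, 0.0]
ft_force: [-3.5, -0.2, 7.1]
grip_width: -0.004
grasp_force: 3.4
```

The bar key is fully down: 46.1 mm and 7 N, above the 5 N of its spring. I'll rise clear and do a last check.

```bash
python3 -m crank '[[[0,0,0,1,0,0,0],[0,0,0,3,0,0,0],[0,0,0,5,0,0,0],[0,0,-4,5,0,0,0],[0,0,-5,2,0,0,0],[0,0,-5,0,0,0,0],[0,0,-5,0,0,0,0],[0,0,0,0,0,0,0],[0,0,0,0,0,0,0]]]'
python3 - <<'E'
from h import *
p,d=eyes.camera('top');W=cloud(d,eyes.camera_params('top'))
for n,(x,y) in dict(round=(.512,.0525),bar=(.458,.048),head=(.4795,.109),tail=(.468,.25)).items():
    k=np.hypot(W[...,0]-x,W[...,1]-y)<.007;print(n,k.sum(),np.median(W[k][:,2]).round(4))
cv2.imwrite('pics/t5.png',cv2.resize(p[110:280,150:420,::-1],None,fx=2.5,fy=2.5))
E
```

```text
clock: 14.65
position: [0.4583, -0.14, 0.2049]
ee_rot: [0.677, 0.736, 0.0, 0.0]
ft_force: [0.7, 0.5, 0.6]
grip_width: -0.002
grasp_force: 0.0
round 21 0.0517
bar 22 0.0524
head 21 0.0692
tail 23 0.0704
```

View pics/t5.png

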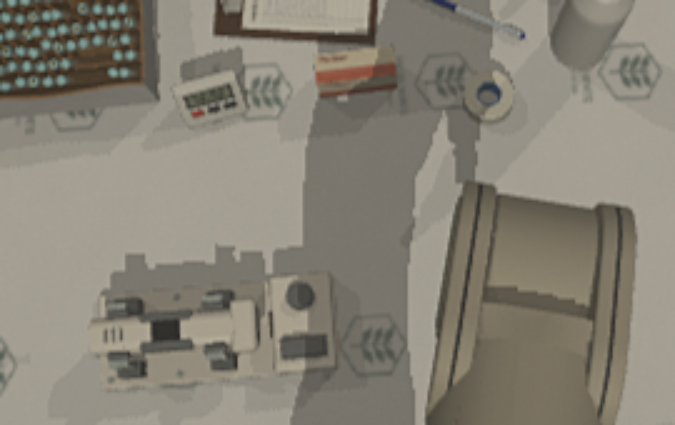

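The handset is clipped in at (170,330). Both keys, at (300,295) and (303,345), are back up at 52 mm, the bystanders have not moved, and the arm is clear.

```bash
python3 -c "
from workcell import job;print(job.hand_in())"
```

```text
the job is handed in; nothing more can be done
None
```

I've handed the job in: the handset is clipped home and level, the round key and then the bar key were pressed fully and came back up, and the bystanders stayed put; no verdict came back.

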